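Stow the green grip through the parts box's swing flap

TASK

Put the green grip away in the grey parts box: pick it up, push it wing-up and lengthways through the sprung two-leaf flap in the lid, and keep lowering it slowly until you feel the sprung floor inside push back; press it there lightly for a moment, never hard. Then let go so that it stays lying wing-up inside, do not drop it, and draw back out so that both leaves swing shut. Treat the box and flap gently and leave the jar, the two tire levers and the wrench alone.

Things in the scene. Friction and masses are not known exactly. Their poses are not given: they have to be found in the camera images.
- grip_center (a point): Centre (half-way up, 21 mm above its underside) of the loose green grip, 100 to 160 g. Its long axis is its y axis, z is up. Lower part: a flat-bottomed bar 26 mm wide (x), 110 mm long (y), 26 mm high, with the wing on top. It starts lying on the shelf with the wing up.
- grip_wing (a point): Middle of the grip's palm wing, 34 mm above the grip's underside: an upright rib along the middle of the bar, 10 mm thick (x), 70 mm long (y), from 26 to 42 mm above the underside. Take the grip here, fingers closing along x with their tips just above the bar, so that the hand stays clear of the lid when the grip is lowered; to let go inside the box, open only a little.
- box: Grey plastic parts box, fixed to the shelf: 160 mm (x) by 180 mm (y) by 135 mm high, walls 4 mm. Origin at the centre of its underside, z up. Out of sight inside is a level, rubber-covered sprung floor from wall to wall. It yields about 1 mm for every 8 N and stops hard after 6 mm. 5 to 10 N is a light press; more than 15 N on the grip is too hard.
- opening (a point): Centre of the opening, level with the lid's top; axes as the box. The opening is 110 mm (x) by 135 mm (y), shut by two black leaves hinged along its long sides (along y): the grip goes in with its y axis along this y, either way round. The hidden floor lies 70 to 90 mm below this point: the level differs each time and is not measured. The leaves can close above a grip lying on it.
- leaf_near (a joint): Angle of the flap leaf hinged on the -x side of the opening (rad): 0 shut and level, to 1.55 swung down into the box; it swings only inwards. 52 mm from hinge to free edge, 131 mm wide, 4 mm thick, slick plastic. A spring shuts it (0.015 N m when shut, 0.06 N m fully open). Pushing the grip through both leaves takes a few newtons.
- leaf_far (a joint): The same for the leaf hinged on the +x side of the opening.
- jar: Closed glass jar of valve caps, 56 mm across, 74 mm high, loose. Origin at the centre of its underside. Leave alone.
- lever_a: Orange tire lever lying flat, about 115 mm long (y), 18 mm wide, 8 mm high, loose. Origin near the middle of its underside. Leave alone.
- lever_b: A second orange tire lever, the same. Leave alone.
- wrench: Chrome pedal wrench lying flat, 280 mm long along its x axis, loose. Origin at its underside. Leave alone.
Mind the look-alikes: they are no part of the job. What is meant by the part that bears grip_center is not blue, orange or pink, and is the smaller of those in its own colour.

How it is judged:
By the outcome, as a careful person would: the job done as asked, in the order asked, and still so for the second after the job is handed in, with the robot touching nothing.
It also fails if it takes over 48 s, if anything falls off the work surface, if the arm or the gripper's body presses on something with over 40 N, if the wrist force passes 120 N, or if a joint passes its speed limit or range.

ROBOT

A 6-joint arm with a two-finger parallel gripper is mounted at the origin on the work surface. World frame = base frame: x ahead of the robot, y to its left, z up, the work surface at z = 0. Lengths are in m, angles in rad, forces in N, time in s.
With the tool pointing down it reaches from about 0.35 to 0.85 m from the base axis. Payload 8.1 kg.
Tool frame: the origin (TCP) lies on the centre line of the jaws, within the pads' length; the fingertips stand 19 mm ahead of it and the grasp point (between the pads) is the TCP (robot.tips_ahead is the distance from the TCP to the fingertips, in m); y points along the fingers, z is the direction in which the jaws open and shut, and the axes are right-handed (so a half turn about y gives the same grasp; the last joint's range is limited). The gripper opens to 93 mm and grips with 3 to 60 N. Pads are 15 mm wide; open, the fingers measure 128 mm over their backs; the gripper's body (75 mm by 188 mm) begins 65 mm behind the grasp point.
Start: joints at [1.049, 0.13, 1.488, -0, 1.523, -0.085], TCP at [0.254, 0.544, 0.238] pointing down, gripper open.
Joint ranges: [-2.96, 2.96], [-0.89, 2.26], [0.02, 2.5], [-1.34, 4.48], [0, 2.73], [-2.66, 2.66]. Speed limits (rad/s): [2.39, 2.39, 2.79, 3.14, 3.14, 3.14].

INTERFACE

Orientations are given as a rotation vector (axis times angle).
In Python, from plant import robot, imaging, models gives the robot as it stands.
- The arm moves only by the tool carry_out, never from a script. Its argument "motion" is one flat list of numbers, 7 for each row, row after row: the shift along the tool's x, y, z in m, then the turn, a rotation vector about the tool's x, y, z in degrees, then the opening, from -1 (shut) to 1 (fully open). A call has exactly 5 rows; each row shifts and turns the pose as measured when the row begins, along the tool's axes as they then stand; what a row does not reach is not made up. A row lasts 1/10 s, in which the tool goes at most 50 mm and 8.59 degrees, less where a joint would pass 70% of its speed; a pose out of reach is approached as far as the arm can. A call is refused whole if a number of a shift passes 0.05 or a number of a turn 8.59, either way. A call with a gripper value outside its range is refused whole. The fingers move at their own pace and stop on an object; "squeeze" is the grip in N (left out, the last holds). Time passes only in rows, so rows that do not move let the fingers close, or fill a call up. It gives the time, the measured TCP pose, the force and the opening at its end, in the units of the state.
- robot.read_state(): the state, without advancing time (a new reading comes with each control period).
- imaging.read_camera(name): name is "scene" or "top" or "wrist"; returns the picture (480x640x3 uint8, blue, green, red); there is no depth.
- imaging.camera_model(name): a dict with "K" (3x3 intrinsics, pixels), "position" and "orientation" of the camera in the world. Camera axes: x right, y down, z forward; pixel columns grow to the right and rows downward; lengths in m; the calibration is good to about 2 mm. A picture is of the moment at which its call begins: read the wrist's pose just before it. camera_model takes no time and is no camera call; for the wrist camera it gives the pose at the moment of the call.
- robot.close_job(): hands the job in, once; it reports no verdict.
Trained networks look in the newest picture that a camera, given by its name, has taken for a name from the list of things; names that differ only in an ending like _2 or _b are one class to them, and where a whole thing is asked for, a point or a joint stands for the part that bears it (a point fixed in the world has none). Each returns a list of dicts, best first, with "confidence" (0 to 1); they miss things now and then, are a little off and sometimes report something else, mostly with a low value. They report only what shows in the picture. A call takes as long as a camera call. They do not tell look-alikes from the thing itself.
- models.outline_of(camera, thing): "pixels" (480x640 bool, what is visible of it) and "pixel" ([column, row] in pixels, amid what is visible of it).
The state is a dict: "t": time; "q": joint angles; "dq": joint speeds; "joint_torque": joint torques, N m; "tool_pos": TCP position; "orientation": TCP orientation; "force": force on the tool from outside, world axes, zero at the start; "wrist_torque": the same for the moment, N m; "opening": finger opening in m.
Only numpy, scipy, OpenCV 4.12 (cv2) and the standard library are available. Lean on these libraries where they do the work, as an engineer would, in place of code of your own. Each camera call takes 0.05 s, during which the arm holds its last target.

## Working session

There is one attempt and no reset: what is moved stays moved. The work goes in short steps, Python scripts to look and compute and a tool call to move; the robot and the scene stay as the last step left them, time stands still between calls to the robot, and variables do not carry over. Pictures are saved under pics/ and viewed, and the job is handed in when it is done.

Besides the shell and the picture viewer there is one more tool, called after ">>>" as name(argument=value, ...) on one line, values as JSON. carry_out: Moves the arm, as the interface text tells. Its arguments: {"type":"object","properties":{"motion":{"type":"array","items":{"type":"number"}},"squeeze":{"type":"number"}},"required":["motion"]}

```bash
mkdir -p pics; ls
python3 - <<'E'
from plant import robot, imaging, models
import cv2,numpy as np
s=robot.read_state();print({k:np.round(v,3).tolist() for k,v in s.items()})
for n in ["scene","top"]:
    im=imaging.read_camera(n);cv2.imwrite(f"pics/{n}0.png",im)
    m=imaging.camera_model(n);print(n,m)
E
```

```text
pics
{'t': 0.0, 'q': [1.049, 0.131, 1.489, -0.0, 1.523, -0.085], 'dq': [-0.002, -0.0, 0.001, 0.001, -0.002, -0.001], 'joint_torque': [-0.002, -55.983, -49.176, 0.077, 0.036, -0.0], 'tool_pos': [0.254, 0.543, 0.237], 'orientation': [-1.545, 0.343, -0.342], 'force': [0.551, 0.409, -0.645], 'wrist_torque': [0.008, -0.014, 0.032], 'opening': 0.093}
scene {'K': array([[517.29425821,   0.        , 319.67535514],
       [  0.        , 517.29425821, 242.4959481 ],
       [  0.        ,   0.        ,   1.        ]]), 'position': array([ 1.24493621, -0.09190368,  0.84496344]), 'orientation': array([-1.88817784, -1.60877018,  0.64368086])}
top {'K': array([[453.97872551,   0.        , 317.4783071 ],
       [  0.        , 453.97872551, 244.25731037],
       [  0.        ,   0.        ,   1.        ]]), 'position': array([0.39719119, 0.05290324, 0.91942483]), 'orientation': array([-2.10299459,  2.13976616, -0.21830452])}
```

View pics/scene0.png

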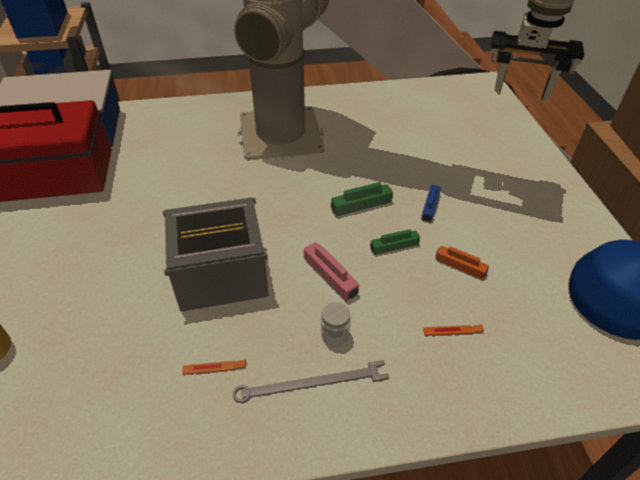

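View pics/top0.png

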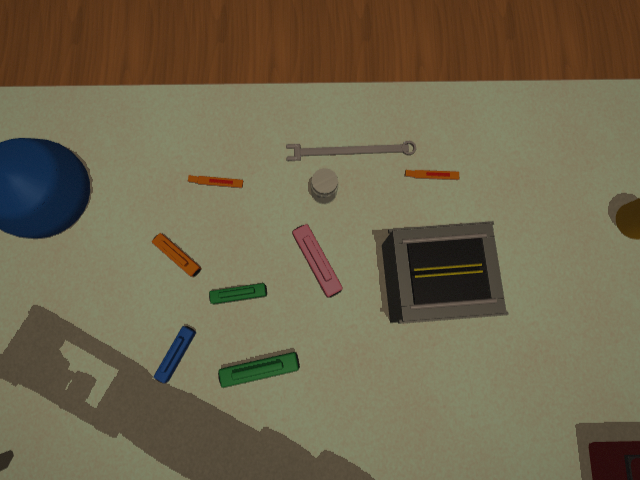

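Scene: the green candidates in the top view are the one at (238,293), about 57 px long (≈0.11 m), and the one at (259,368), about 80 px (≈0.16 m). Blue (175,354), orange (176,255) and pink (317,260) are excluded by colour. The smaller green one at (238,293) fits. Next I'll confirm it in a crop and measure.

```bash
cat > h.py <<'E'
from plant import robot, imaging, models
import cv2,numpy as np
from scipy.spatial.transform import Rotation as R
def ray(cam,px,m=None):
    m=m or imaging.camera_model(cam)
    d=np.linalg.inv(m["K"])@np.array([px[0],px[1],1.]);return np.array(m["position"]),R.from_rotvec(m["orientation"]).as_matrix()@d
def onz(cam,px,z,m=None):
    p,d=ray(cam,px,m);return p+d*(z-p[2])/d[2]
def proj(cam,P,m=None):
    m=m or imaging.camera_model(cam)
    c=R.from_rotvec(m["orientation"]).as_matrix().T@(np.array(P)-m["position"]);c=m["K"]@c;return c[:2]/c[2]
E
python3 - <<'E'
from h import *
for cam in ["top","scene"]:
    im=cv2.imread(f"pics/{cam}0.png")
    for th in ["grip_center","box","opening","leaf_near"]:
        try:
          for r in models.outline_of(cam,th)[:3]:
            m=r["pixels"].astype(np.uint8)
            c,_=cv2.findContours(m,cv2.RETR_EXTERNAL,cv2.CHAIN_APPROX_NONE);c=max(c,key=cv2.contourArea)
            print(cam,th,round(r["confidence"],2),np.round(r["pixel"]),m.sum(),cv2.minAreaRect(c))
        except Exception as e: print(th,e)
im=cv2.imread("pics/top0.png")
a=cv2.resize(im[270:400,190:320],None,fx=4,fy=4,interpolation=cv2.INTER_CUBIC)
cv2.imwrite("pics/crop_g.png",a)
cv2.imwrite("pics/crop_b.png",cv2.resize(im[210:335,365:520],None,fx=5,fy=4.8,interpolation=cv2.INTER_CUBIC))
E
```

```text
top grip_center 0.88 [174. 354.] 973 ((174.05882263183594, 354.73529052734375), (16.63536262512207, 63.625972747802734), 30.963754653930664)
top grip_center 0.77 [263. 370.] 1544 ((258.58941650390625, 369.3948669433594), (19.76389503479004, 81.28224182128906), 77.24246978759766)
top grip_center 0.73 [236. 297.] 785 ((237.43399047851562, 293.55987548828125), (14.092342376708984, 58.14945983886719), 81.46923065185547)
top box 0.61 [440. 271.] 10762 ((443.65966796875, 272.1357421875), (95.25496673583984, 119.66134643554688), 85.36454010009766)
top opening 0.87 [445. 274.] 10781 ((443.7323303222656, 272.52056884765625), (95.64053344726562, 119.95333099365234), 85.60128784179688)
top leaf_near 0.57 [453. 286.] 2268 ((449.9090576171875, 286.5177001953125), (30.96015739440918, 76.8379898071289), 84.70991516113281)
scene grip_center 0.94 [431. 202.] 437 ((430.5472106933594, 202.58489990234375), (12.63716983795166, 37.3620719909668), 15.945395469665527)
scene grip_center 0.74 [461. 259.] 899 ((461.91094970703125, 260.59588623046875), (54.29094696044922, 19.034934997558594), 24.443954467773438)
scene grip_center 0.7 [360. 200.] 1328 ((360.8824157714844, 198.0294189453125), (23.283418655395508, 63.301795959472656), 75.96376037597656)
scene box 0.67 [214. 253.] 9752 ((214.47860717773438, 254.5192413330078), (104.02265167236328, 103.52783203125), 81.74057006835938)
scene opening 0.64 [215. 255.] 9701 ((213.78379821777344, 253.70269775390625), (103.57135772705078, 103.900146484375), 80.53767395019531)
scene leaf_near 0.8 [212. 221.] 1259 ((210.34005737304688, 221.12791442871094), (19.49613380432129, 67.4995346069336), 81.4163818359375)
```

View pics/crop_g.png

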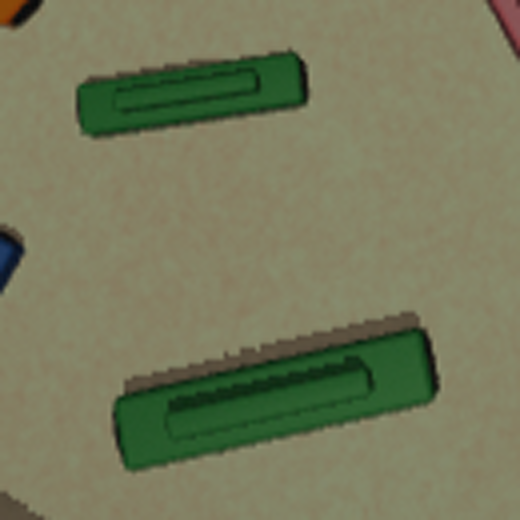

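View pics/crop_b.png

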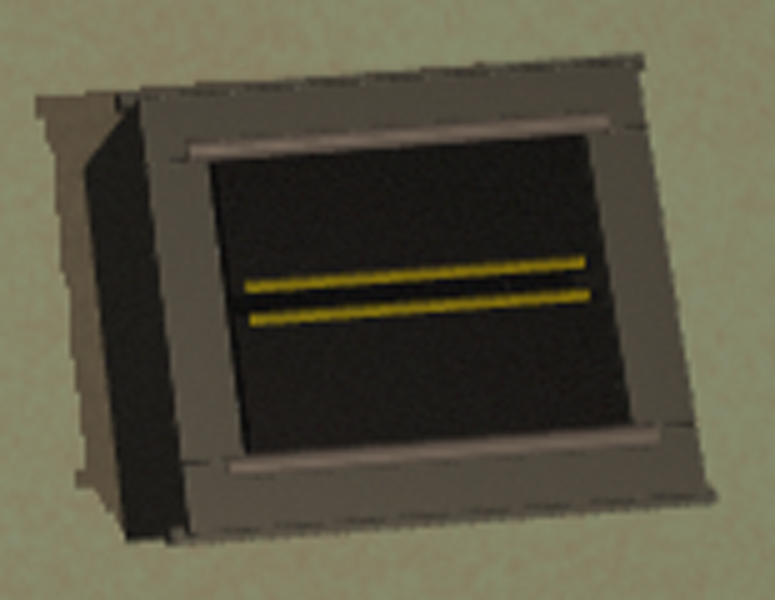

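Crop confirms it: the smaller green one, wing up, at top-view (238,293); the box lid's two leaves are shut, with yellow stripes at about (448,270). Next I'll fit both poses by matching silhouettes in both cameras.

```bash
cat > fit.py <<'E'
from h import *
from scipy.optimize import minimize
def boxpts(sx,sy,z0,z1): return np.array([[a*sx/2,b*sy/2,z] for a in(-1,1) for b in(-1,1) for z in(z0,z1)])
M={c:imaging.camera_model(c) for c in("top","scene")}
def render(p,parts,cam,S=4):
    im=np.zeros((480*S,640*S),np.uint8);c,s=np.cos(p[2]),np.sin(p[2])
    for b in parts:
        w=b@np.array([[c,s,0],[-s,c,0],[0,0,1]])+[p[0],p[1],0]
        px=np.array([proj(cam,q,M[cam]) for q in w])
        h=cv2.convexHull(((px+.5)*S).astype(np.float32)).round().astype(np.int32)
        cv2.fillConvexPoly(im,h,1)
    return im
def fit(p0,parts,masks,S=4):
    big={c:cv2.resize(m.astype(np.uint8),None,fx=S,fy=S,interpolation=cv2.INTER_NEAREST) for c,m in masks.items()}
    def cost(p):
        t=0
        for c,m in big.items():
            r=render(p,parts,c,S); t+=1-(r&m).sum()/(r|m).sum()
        return t
    r=minimize(cost,p0,method="Nelder-Mead",options=dict(initial_simplex=np.array(p0)+np.array([[0,0,0],[.008,0,0],[0,.008,0],[0,0,.06]]),xatol=1e-4,fatol=1e-4))
    return r.x,r.fun
def green(im,near):
    i=im.astype(int);m=((i[:,:,1]>1.35*i[:,:,0])&(i[:,:,1]>1.35*i[:,:,2])&(i[:,:,1]>20)).astype(np.uint8)
    n,l,s,c=cv2.connectedComponentsWithStats(m);k=1+np.argmin([np.linalg.norm(c[j]-near)+(1e3 if s[j,4]<100 else 0) for j in range(1,n)])
    print("green",s[k],c[k]);return l==k
GRIP=[boxpts(.026,.110,0,.026),boxpts(.010,.070,.026,.042)]
BOX=[boxpts(.16,.18,0,.135)]
E
python3 - <<'E'
from fit import *
T=cv2.imread("pics/top0.png");Sc=cv2.imread("pics/scene0.png")
g={"top":green(T,(238,293)),"scene":green(Sc,(395,241))}
p0=onz("top",(237.5,293.5),.021,M["top"]);
a=onz("top",(210,297),.02)-onz("top",(266,289),.02);yaw=np.arctan2(-a[0],a[1]);print(p0,yaw)
for ms in (g,{"top":g["top"]},{"scene":g["scene"]}): print("grip",list(ms),fit([p0[0],p0[1],yaw],GRIP,ms))
b={}
for c in("top","scene"):
    imaging.read_camera(c); b[c]=models.outline_of(c,"box")[0]["pixels"]
q=lambda x,y:(365+x/5,210+y/4.8)
C=[onz("top",q(*v),.135) for v in((145,92),(640,62),(712,500),(190,540))];print(np.round(C,4),np.mean(C,0))
C2=[onz("top",q(*v),.135) for v in((190,155),(608,125),(658,435),(232,468))];print(np.round(C2,4),np.mean(C2,0))
p=np.mean(C,0);d=C[0]-C[1];yw=np.arctan2(-d[0],d[1]);print("yaw",yw)
for ms in (b,{"top":b["top"]},{"scene":b["scene"]}):
    r=fit([p[0],p[1],yw],BOX,ms);print("box",list(ms),r)
r=fit([p[0],p[1],yw],BOX,b)[0]
for cam,im in(("top",T),("scene",Sc)):
    o=cv2.resize(im,None,fx=4,fy=4)
    for pp,parts in((r,BOX+[boxpts(.11,.135,.135,.135)]),(fit([p0[0],p0[1],yaw],GRIP,g)[0],GRIP)):
        for part in parts:
            mm=render(pp,[part],cam);cc,_=cv2.findContours(mm,0,2);cv2.drawContours(o,cc,-1,(0,0,255),1)
    x0,x1,y0,y1=(200,520,210,340) if cam=="top" else (150,440,180,320)
    o=o[y0*4:y1*4,x0*4:x1*4];cv2.imwrite(f"pics/fit_{cam}.png",cv2.resize(o,(800,int(800*o.shape[0]/o.shape[1]))))
E
```

```text
green [209 283  58  21 737] [237.32971506 293.14111262]
green [372 230  47  24 618] [395.79935275 240.22977346]
[0.48003338 0.20353153 0.021     ] 0.1251053750212484
grip ['top', 'scene'] (array([0.48126988, 0.20387898, 0.15120625]), np.float64(0.434334831814852))
grip ['top'] (array([0.48204068, 0.20369374, 0.11917698]), np.float64(0.12381943928013683))
grip ['scene'] (array([0.48001384, 0.20542321, 0.20789978]), np.float64(0.2926234213547646))
[[ 0.5788 -0.0913  0.135 ]
 [ 0.5873 -0.2686  0.135 ]
 [ 0.4261 -0.2782  0.135 ]
 [ 0.4152 -0.0983  0.135 ]] [ 0.50185148 -0.18407638  0.135     ]
[[ 0.5547 -0.106   0.135 ]
 [ 0.5636 -0.2549  0.135 ]
 [ 0.4495 -0.2618  0.135 ]
 [ 0.4403 -0.1141  0.135 ]] [ 0.50203255 -0.18421367  0.135     ]
yaw 0.048030700975756915
box ['top', 'scene'] (array([ 0.50335823, -0.18197605,  0.05249929]), np.float64(0.05559098741565671))
box ['top'] (array([ 0.50298784, -0.18213172,  0.05617461]), np.float64(0.031447807572793196))
box ['scene'] (array([ 0.50422735, -0.18277305,  0.06320717]), np.float64(0.021948724506105743))
```

View pics/fit_top.png

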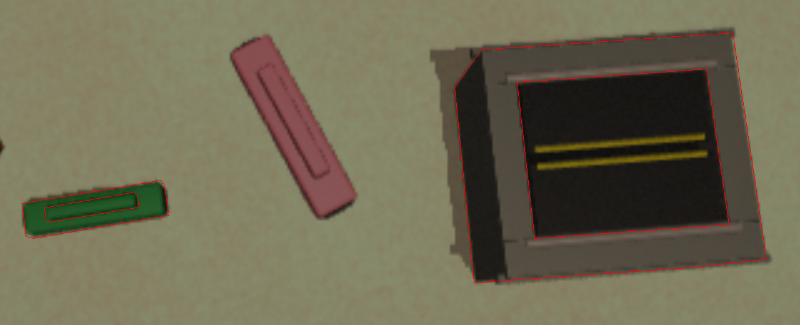

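View pics/fit_scene.png

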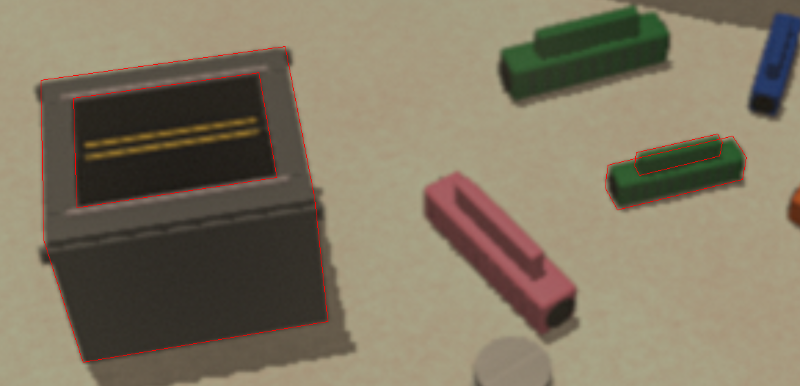

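```bash
cat > plan.py <<'E'
from h import *
import sys
def target(x,y,z,yaw,flip=1):
    # tool y down, tool z along grip x (flip sign)
    ty=np.array([0,0,-1.]);tz=flip*np.array([np.cos(yaw),np.sin(yaw),0]);tx=np.cross(ty,tz)
    return np.array([x,y,z]),R.from_matrix(np.stack([tx,ty,tz],1))
def plan(x,y,z,yaw,step=.045,pos=None,rot=None):
    s=robot.read_state();p=np.array(s["tool_pos"]) if pos is None else pos;r=R.from_rotvec(s["orientation"]) if rot is None else rot
    c=[]
    for f in(1,-1):
        t,q=target(x,y,z,yaw,f);c.append(((r.inv()*q).magnitude(),t,q,f))
    c.sort(key=lambda v:v[0]);_,t,q,f=c[0]
    rv=(r.inv()*q).as_rotvec();n=int(max(np.ceil(np.linalg.norm(t-p)/step),np.ceil(np.degrees(np.linalg.norm(rv))/8),1))
    print("pos",np.round(p,4),"opening",round(float(s["opening"]),4),"F",np.round(s["force"],2),"t",s["t"],"flip",f,"rows",n,"dist",np.round(t-p,4),"turn",np.round(np.degrees(rv),2),"q6",round(s["q"][5],2))
    for i in range(n):
        ri=r*R.from_rotvec(rv*i/n)
        print(np.round(ri.inv().apply((t-p)/n),4).tolist(),np.round(np.degrees(rv/n),2).tolist())
if __name__=="__main__": plan(*map(float,sys.argv[1:5]),*(map(float,sys.argv[5:])))
E
python3 plan.py 0.46 0.204 0.20 0.12; python3 -c "
from h import *
print(imaging.camera_model('wrist')); print(R.from_rotvec(robot.read_state()['orientation']).as_matrix().round(3))"
```

```text
pos [0.2538 0.5437 0.2377] opening 0.093 F [ 0.81 -0.47  0.04] t 0.7 flip 1 rows 9 dist [ 0.2062 -0.3397 -0.0377] turn [-0.  58.1  0. ] q6 -0.09
[0.0367, 0.0042, -0.0245] [-0.0, 6.46, 0.0]
[0.0392, 0.0042, -0.0202] [-0.0, 6.46, 0.0]
[0.0413, 0.0042, -0.0157] [-0.0, 6.46, 0.0]
[0.0428, 0.0042, -0.0109] [-0.0, 6.46, 0.0]
[0.0437, 0.0042, -0.0061] [-0.0, 6.46, 0.0]
[0.0441, 0.0042, -0.0011] [-0.0, 6.46, 0.0]
[0.044, 0.0042, 0.0039] [-0.0, 6.46, 0.0]
[0.0433, 0.0042, 0.0088] [-0.0, 6.46, 0.0]
[0.042, 0.0042, 0.0136] [-0.0, 6.46, 0.0]
{'K': array([[396.34587068,   0.        , 318.83003904],
       [  0.        , 396.34587068, 236.60642787],
       [  0.        ,   0.        ,   1.        ]]), 'position': array([0.18808865, 0.57497401, 0.38561457]), 'orientation': array([2.45593926, 1.56258807, 0.20816271])}
[[ 0.906  0.     0.423]
 [-0.423  0.     0.906]
 [ 0.    -1.     0.   ]]
```

>>> carry_out(motion=[0.037,0.004,-0.024,0,6.46,0,1,0.039,0.004,-0.02,0,6.46,0,1,0.041,0.004,-0.016,0,6.46,0,1,0.043,0.004,-0.011,0,6.46,0,1,0.044,0.004,-0.006,0,6.46,0,1])

```text
t: 1.2
tool_pos: [0.3681, 0.3536, 0.2173]
orientation: [-1.42, 0.788, -0.786]
force: [0.1, 1.0, -0.1]
opening: 0.0932
```

```bash
python3 plan.py 0.481 0.204 0.19 0.12
```

```text
pos [0.3681 0.3536 0.2173] opening 0.0932 F [ 0.07  0.99 -0.09] t 1.2 flip 1 rows 5 dist [ 0.1129 -0.1496 -0.0273] turn [-0.11 25.23 -0.15] q6 0.1
[0.0374, 0.0054, 0.0032] [-0.02, 5.05, -0.03]
[0.0369, 0.0054, 0.0065] [-0.02, 5.05, -0.03]
[0.0362, 0.0054, 0.0097] [-0.02, 5.05, -0.03]
[0.0352, 0.0054, 0.0129] [-0.02, 5.05, -0.03]
[0.0339, 0.0054, 0.0159] [-0.02, 5.05, -0.03]
```

>>> carry_out(motion=[0.0375,0.0054,0.003,0,5.05,0,1,0.037,0.0054,0.0065,0,5.05,0,1,0.036,0.0054,0.0095,0,5.05,0,1,0.035,0.0054,0.013,0,5.05,0,1,0.034,0.0054,0.016,0,5.05,0,1])

```text
t: 1.7
tool_pos: [0.4837, 0.1955, 0.1907]
orientation: [-1.247, 1.134, -1.135]
force: [0.8, 1.1, 0.2]
opening: 0.0931
```

Run:
```python
from fit import *
M["wrist"]=imaging.camera_model("wrist");im=imaging.read_camera("wrist");cv2.imwrite("pics/w1.png",im)
s=robot.read_state();print(s["tool_pos"],M["wrist"]["position"],R.from_rotvec(s["orientation"]).as_matrix().round(3))
e=proj("wrist",(.481,.204,.021),M["wrist"]);print(e)
g=green(im,e)
np.savez("w1.npz",g=g,**{k:np.array(v) for k,v in M["wrist"].items()})
r=fit([.481,.204,.13],GRIP,{"wrist":g},2);print(r)
for part in GRIP:
    mm=render(r[0],[part],"wrist",1);cc,_=cv2.findContours(mm,0,2);cv2.drawContours(im,cc,-1,(0,0,255),1)
cv2.imwrite("pics/w1f.png",im)
```

```text
[0.4861222  0.19095367 0.1896907 ] [0.47575803 0.26750036 0.33894589] [[ 0.091  0.006  0.996]
 [-0.996  0.002  0.091]
 [-0.001 -1.     0.006]]
[315.4954268  211.71529895]
green [ 296  140   36  134 4029] [314.37875403 205.63241499]
(array([0.47976062, 0.20566935, 0.13512495]), np.float64(0.0897486585710251))
```

View pics/w1f.png

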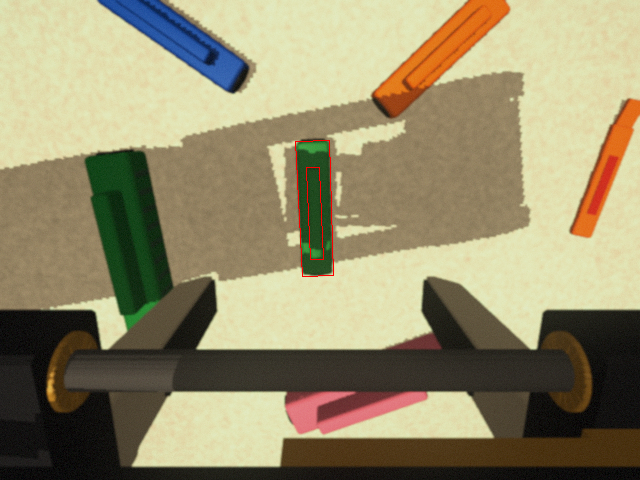

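The target grip is at about (315,206) in the wrist view, wing up, in the hand's shadow. The arm was still settling during that picture, so I'll retake it.

```bash
python3 - <<'E'
from fit import *
M["wrist"]=imaging.camera_model("wrist");im=imaging.read_camera("wrist");cv2.imwrite("pics/w2.png",im)
s=robot.read_state();print(s["tool_pos"],s["dq"])
e=proj("wrist",(.481,.204,.021),M["wrist"]);print(e)
g=green(im,e)
r=fit([.481,.204,.13],GRIP,{"wrist":g},2);print(r)
# bottom rect only fit
print(fit([.481,.204,.13],GRIP[:1],{"wrist":g},4))
o=cv2.resize(im,None,fx=4,fy=4,interpolation=cv2.INTER_CUBIC)
for part in GRIP:
    mm=render(r[0],[part],"wrist",4);cc,_=cv2.findContours(mm,0,2);cv2.drawContours(o,cc,-1,(0,0,255),1)
c=e.astype(int)*4
cv2.imwrite("pics/w2f.png",o[c[1]-300:c[1]+300,c[0]-200:c[0]+200])
E
python3 plan.py 0.480 0.2055 0.09 0.135
```

```text
[0.48461369 0.19316887 0.1899068 ] [ 0.06986008 -0.01840743  0.00716773  0.03576171  0.0256563  -0.01898506]
[312.85004926 205.5820945 ]
green [ 293  133   37  136 4103] [311.63465757 199.46161345]
(array([0.4797194 , 0.20589275, 0.13031761]), np.float64(0.09386042402826855))
(array([0.47971648, 0.20579839, 0.12878697]), np.float64(0.08578274315326107))
pos [0.4846 0.1932 0.1899] opening 0.0925 F [-0.68  0.73 -0.57] t 1.8 flip 1 rows 3 dist [-0.0046  0.0123 -0.0999] turn [-0.25 -2.25 -0.14] q6 0.18
[-0.0042, 0.0333, -0.0013] [-0.08, -0.75, -0.05]
[-0.0042, 0.0333, -0.0012] [-0.08, -0.75, -0.05]
[-0.0042, 0.0333, -0.0011] [-0.08, -0.75, -0.05]
```

View pics/w2f.png

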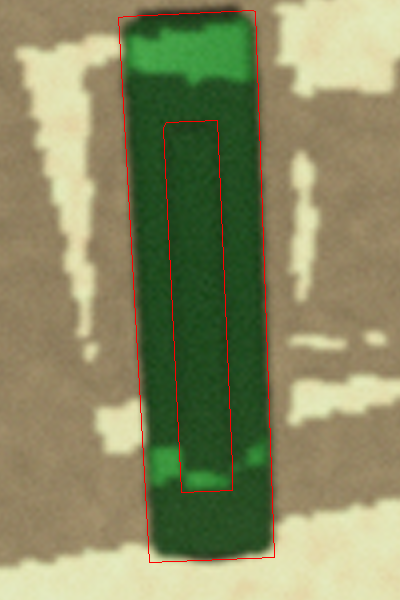

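>>> carry_out(motion=[-0.004,0.033,-0.002,0,-0.8,0,0,-0.004,0.033,-0.002,0,-0.8,0,0,-0.004,0.034,-0.001,0,-0.8,0,0,0,0,0,0,0,0,0,0,0,0,0,0,0,0], squeeze=30)

```text
t: 2.3
tool_pos: [0.4802, 0.2065, 0.0906]
orientation: [-1.262, 1.101, -1.106]
force: [1.6, 0.1, 0.9]
opening: 0.0574
```

```bash
python3 plan.py 0.4797 0.2058 0.06 0.130 0.02
```

```text
pos [0.4802 0.2065 0.0906] opening 0.0574 F [1.57 0.09 0.86] t 2.3 flip 1 rows 2 dist [-0.0005 -0.0007 -0.0306] turn [-0.52  0.58 -0.25] q6 0.17
[0.0004, 0.0153, -0.0004] [-0.26, 0.29, -0.12]
[0.0003, 0.0153, -0.0004] [-0.26, 0.29, -0.12]
```

>>> carry_out(motion=[0,0.014,0,-0.25,0.3,-0.1,0,0,0.014,0,-0.25,0.3,-0.1,0,0,0.012,0,0,0,0,0,0,0,0,0,0,0,0,0,0,0,0,0,0,0])

```text
t: 2.8
tool_pos: [0.4836, 0.2082, 0.0525]
orientation: [-1.261, 1.11, -1.115]
force: [0.3, 0.4, 0.2]
opening: 0.0463
```

```bash
python3 plan.py 0.4797 0.2058 0.047 0.130 0.02; python3 -c "
from h import *
cv2.imwrite('pics/w3.png',imaging.read_camera('wrist'))"
```

```text
pos [0.4836 0.2082 0.0525] opening 0.0463 F [0.26 0.39 0.2 ] t 2.8 flip 1 rows 1 dist [-0.0039 -0.0024 -0.0055] turn [-0.38 -0.04 -0.11] q6 0.18
[0.0019, 0.0054, -0.0042] [-0.38, -0.04, -0.11]
```

View pics/w3.png

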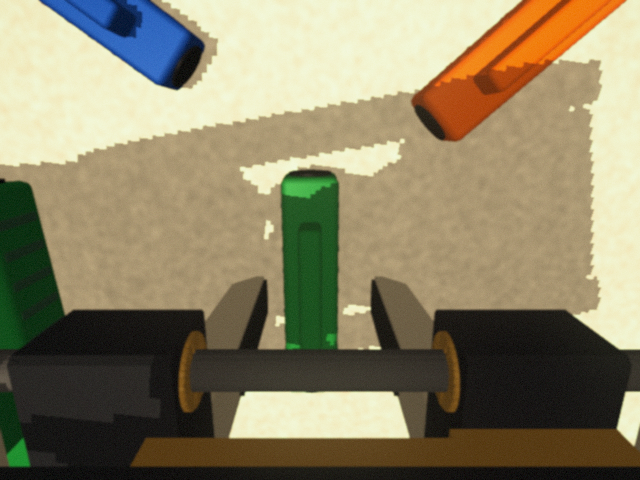

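>>> carry_out(motion=[0.002,0.005,-0.004,-0.3,0,-0.1,0,0,0,0,0,0,0,0,0,0,0,0,0,0,0,0,0,0,0,0,0,0,0,0,0,0,0,0,0])

```text
t: 3.35
tool_pos: [0.4804, 0.2055, 0.0484]
orientation: [-1.265, 1.112, -1.115]
force: [0.4, -0.2, 0.3]
opening: 0.0467
```

```bash
python3 plan.py 0.4797 0.2058 0.047 0.130 0.02;python3 plan.py 0.4797 0.2058 0.047 0.130 0.02|head -1
```

```text
pos [0.4804 0.2055 0.0484] opening 0.0467 F [ 0.38 -0.24  0.32] t 3.35 flip 1 rows 1 dist [-0.0007  0.0003 -0.0014] turn [-0.16 -0.06 -0.01] q6 0.18
[-0.0004, 0.0014, -0.0006] [-0.16, -0.06, -0.01]
pos [0.4804 0.2055 0.0484] opening 0.0467 F [ 0.38 -0.24  0.32] t 3.35 flip 1 rows 1 dist [-0.0007  0.0003 -0.0014] turn [-0.16 -0.06 -0.01] q6 0.18
```

Well placed. One small correction, then close.

>>> carry_out(motion=[0,0.001,-0.0007,-0.15,0,0,0,0,0,0,0,0,0,-1,0,0,0,0,0,0,-1,0,0,0,0,0,0,-1,0,0,0,0,0,0,-1], squeeze=30)

```text
t: 3.85
tool_pos: [0.4799, 0.2055, 0.0476]
orientation: [-1.267, 1.114, -1.114]
force: [-0.0, 0.0, 0.2]
opening: 0.0189
```

```bash
python3 plan.py 0.4797 0.2058 0.15 0.130 0.045
```

```text
pos [0.4799 0.2055 0.0476] opening 0.0189 F [-0.04  0.03  0.18] t 3.85 flip 1 rows 3 dist [-0.0002  0.0003  0.1024] turn [-0.03 -0.06 -0.02] q6 0.18
[-0.0001, -0.0341, -0.0] [-0.01, -0.02, -0.01]
[-0.0001, -0.0341, -0.0] [-0.01, -0.02, -0.01]
[-0.0001, -0.0341, -0.0] [-0.01, -0.02, -0.01]
```

>>> carry_out(motion=[0,0,0,0,0,0,-1,0,0,0,0,0,0,-1,0,0,0,0,0,0,-1,0,0,0,0,0,0,-1,0,0,0,0,0,0,-1])

```text
t: 4.35
tool_pos: [0.4799, 0.2055, 0.0476]
orientation: [-1.267, 1.113, -1.114]
force: [-0.4, 0.4, 0.1]
opening: 0.0094
```

>>> carry_out(motion=[0,-0.015,0,0,0,0,-1,0,-0.04,0,0,0,0,-1,0,-0.045,0,0,0,0,-1,0,-0.045,0,0,0,0,-1,0,-0.045,0,0,0,0,-1])

```text
t: 4.85
tool_pos: [0.4738, 0.2035, 0.2381]
orientation: [-1.282, 1.124, -1.108]
force: [0.4, -0.1, -1.0]
opening: 0.0098
```

```bash
python3 plan.py 0.503 -0.183 0.225 0.055 0.045;python3 - <<'E'
from h import *
a=imaging.read_camera("scene");cv2.imwrite("pics/s4.png",a)
E
```

```text
pos [0.4738 0.2035 0.2381] opening 0.0098 F [ 0.38 -0.12 -0.98] t 4.85 flip 1 rows 9 dist [ 0.0292 -0.3865 -0.0131] turn [0.96 4.24 0.19] q6 0.18
[0.043, 0.0016, -0.0023] [0.11, 0.47, 0.02]
[0.043, 0.0016, -0.0019] [0.11, 0.47, 0.02]
[0.043, 0.0016, -0.0016] [0.11, 0.47, 0.02]
[0.043, 0.0016, -0.0012] [0.11, 0.47, 0.02]
[0.0431, 0.0015, -0.0009] [0.11, 0.47, 0.02]
[0.0431, 0.0015, -0.0005] [0.11, 0.47, 0.02]
[0.0431, 0.0015, -0.0002] [0.11, 0.47, 0.02]
[0.0431, 0.0015, 0.0002] [0.11, 0.47, 0.02]
[0.0431, 0.0015, 0.0005] [0.11, 0.47, 0.02]
```

View pics/s4.png

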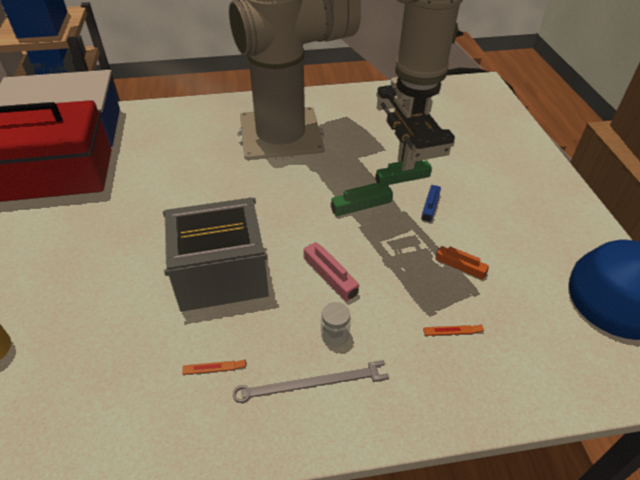

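The grip is held, level and wing up, at about (404,172) in the scene view. Now moving to above the box.

>>> carry_out(motion=[0.03,0,-0.002,0.1,0.5,0,-1,0.043,0,-0.002,0.1,0.5,0,-1,0.043,0,-0.0015,0.1,0.5,0,-1,0.043,0.0015,-0.001,0.1,0.5,0,-1,0.043,0.0015,-0.001,0.1,0.5,0,-1])

```text
t: 5.4
tool_pos: [0.4952, 0.0027, 0.2562]
orientation: [-1.235, 1.126, -1.147]
force: [1.0, 0.0, -1.9]
opening: 0.0099
```

```bash
python3 plan.py 0.503 -0.183 0.225 0.055 0.045
```

```text
pos [0.4952 0.0027 0.2562] opening 0.0099 F [ 1.05  0.03 -1.88] t 5.4 flip 1 rows 5 dist [ 0.0078 -0.1857 -0.0312] turn [-1.2   2.23 -0.14] q6 -0.2
[0.0371, 0.0061, -0.0021] [-0.24, 0.45, -0.03]
[0.0371, 0.0062, -0.0017] [-0.24, 0.45, -0.03]
[0.0372, 0.0062, -0.0014] [-0.24, 0.45, -0.03]
[0.0372, 0.0062, -0.0011] [-0.24, 0.45, -0.03]
[0.0372, 0.0062, -0.0008] [-0.24, 0.45, -0.03]
```

>>> carry_out(motion=[0.04,0.006,-0.002,-0.24,0.45,0,-1,0.04,0.006,-0.0015,-0.24,0.45,0,-1,0.038,0.006,-0.001,-0.24,0.45,0,-1,0.036,0.006,-0.001,-0.24,0.45,0,-1,0.02,0.005,-0.0005,-0.24,0.45,0,-1])

```text
t: 5.9
tool_pos: [0.5026, -0.1813, 0.2319]
orientation: [-1.228, 1.167, -1.175]
force: [0.2, 1.0, -0.8]
opening: 0.0098
```

>>> carry_out(motion=[0,0,0,0,0,0,-1,0,0,0,0,0,0,-1,0,0,0,0,0,0,-1,0,0,0,0,0,0,-1,0,0,0,0,0,0,-1])

```text
t: 6.4
tool_pos: [0.5021, -0.1813, 0.2336]
orientation: [-1.227, 1.168, -1.177]
force: [0.6, 0.5, -2.2]
opening: 0.0097
```

```bash
python3 plan.py 0.503 -0.183 0.20 0.055 0.045
python3 - <<'E'
from h import *
ims=[imaging.read_camera(c) for c in("wrist","scene")]
cv2.imwrite("pics/p5.png",cv2.resize(np.hstack(ims),(800,300)))
cv2.imwrite("pics/w5.png",ims[0])
s=robot.read_state();print(s["tool_pos"])
Rm=R.from_rotvec(s["orientation"]).as_matrix();p=np.array(s["tool_pos"])
E
```

```text
pos [ 0.5021 -0.1813  0.2336] opening 0.0097 F [ 0.63  0.54 -2.24] t 6.4 flip 1 rows 1 dist [ 0.0009 -0.0017 -0.0336] turn [-0.39 -0.36  0.03] q6 -0.49
[0.0017, 0.0336, 0.0006] [-0.39, -0.36, 0.03]
[ 0.5021048  -0.18146547  0.23354004]
```

View pics/w5.png

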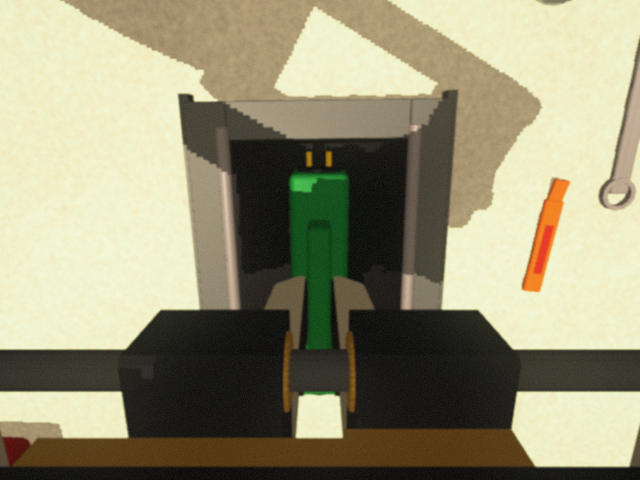

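View pics/p5.png

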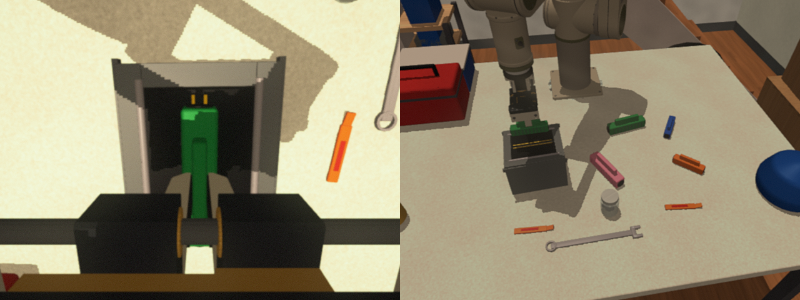

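Run:
```python
from h import *
m=imaging.camera_model("wrist")
for n,p,z in (("edge",(320,139),.135),("L",(231,200),.135),("Rt",(407,200),.135),("stripe",(318.5,158),.135),("lidend",(318,99),.135),("gripend",(319,172),.2116),("wing",(319,225),.228)): print(n,onz("wrist",p,z,m).round(4))
```

```text
edge [ 0.5002 -0.1142  0.135 ]
L [ 0.4462 -0.154   0.135 ]
Rt [ 0.5567 -0.1488  0.135 ]
stripe [ 0.4998 -0.1255  0.135 ]
lidend [ 0.4979 -0.0914  0.135 ]
gripend [ 0.4996 -0.126   0.2116]
wing [ 0.5004 -0.1452  0.228 ]
```

>>> carry_out(motion=[0.0005,0.015,0.001,-0.4,-0.3,0,-1,0,0.015,0,0,0,0,-1,0,0.01,0,0,0,0,-1,0,0,0,0,0,0,-1,0,0,0,0,0,0,-1], squeeze=35)

```text
t: 7.0
tool_pos: [0.5025, -0.1806, 0.1881]
orientation: [-1.237, 1.171, -1.166]
force: [0.6, 0.2, -1.6]
opening: 0.01
```

```bash
python3 plan.py 0.503 -0.182 0.17 0.055 0.005
```

```text
pos [ 0.5025 -0.1806  0.1881] opening 0.01 F [ 0.57  0.17 -1.62] t 7.0 flip 1 rows 4 dist [ 0.0005 -0.0014 -0.0181] turn [ 0.19  0.05 -0.05] q6 -0.5
[0.0004, 0.0045, 0.0001] [0.05, 0.01, -0.01]
[0.0004, 0.0045, 0.0001] [0.05, 0.01, -0.01]
[0.0004, 0.0045, 0.0001] [0.05, 0.01, -0.01]
[0.0004, 0.0045, 0.0001] [0.05, 0.01, -0.01]
```

>>> carry_out(motion=[0.0004,0.0045,0,0,0,0,-1,0.0004,0.0045,0,0,0,0,-1,0.0004,0.0045,0,0,0,0,-1,0,0.0045,0,0,0,0,-1,0,0.0045,0,0,0,0,-1])

```text
t: 7.5
tool_pos: [0.5036, -0.1826, 0.1658]
orientation: [-1.236, 1.168, -1.169]
force: [0.3, 0.3, -0.4]
opening: 0.0096
```

```bash
python3 plan.py 0.503 -0.182 0.15 0.055 0.005
```

```text
pos [ 0.5036 -0.1826  0.1658] opening 0.0096 F [ 0.29  0.27 -0.36] t 7.5 flip 1 rows 4 dist [-0.0006  0.0006 -0.0158] turn [0.02 0.03 0.04] q6 -0.5
[-0.0002, 0.0039, -0.0001] [0.01, 0.01, 0.01]
[-0.0002, 0.0039, -0.0001] [0.01, 0.01, 0.01]
[-0.0002, 0.0039, -0.0001] [0.01, 0.01, 0.01]
[-0.0002, 0.0039, -0.0001] [0.01, 0.01, 0.01]
```

>>> carry_out(motion=[0,0.005,0,0,0,0,-1,0,0.005,0,0,0,0,-1,0,0.005,0,0,0,0,-1,0,0.005,0,0,0,0,-1,0,0.005,0,0,0,0,-1])

```text
t: 8.0
tool_pos: [0.5037, -0.1827, 0.1388]
orientation: [-1.236, 1.168, -1.169]
force: [-0.1, -0.0, -1.2]
opening: 0.0096
```

```bash
python3 plan.py 0.503 -0.182 0.12 0.055 0.005;python3 - <<'E'
from h import *
ims=[imaging.read_camera(c) for c in("wrist","scene")]
cv2.imwrite("pics/p6.png",cv2.resize(np.hstack([ims[0],cv2.resize(ims[1][120:320,120:386],(640,480))]),(800,300)))
E
```

```text
pos [ 0.5037 -0.1827  0.1388] opening 0.0096 F [-0.1  -0.02 -1.2 ] t 8.0 flip 1 rows 4 dist [-0.0007  0.0007 -0.0188] turn [-0.01  0.04  0.06] q6 -0.5
[-0.0002, 0.0047, -0.0002] [-0.0, 0.01, 0.01]
[-0.0002, 0.0047, -0.0002] [-0.0, 0.01, 0.01]
[-0.0002, 0.0047, -0.0002] [-0.0, 0.01, 0.01]
[-0.0002, 0.0047, -0.0002] [-0.0, 0.01, 0.01]
```

View pics/p6.png

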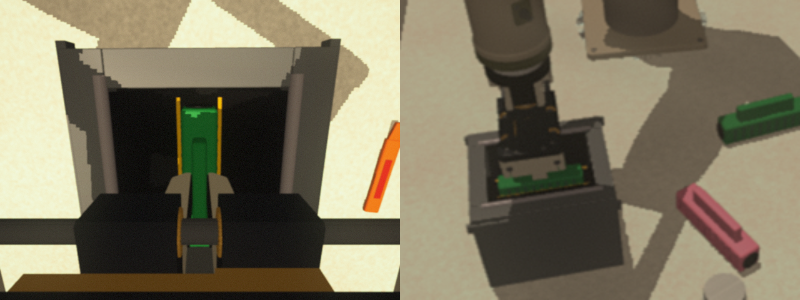

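Both leaves are open evenly, with the grip between the stripes at about (200,150) in the left picture. Continuing, then creeping down.

>>> carry_out(motion=[0,0.0045,-0.0005,0,0,0,-1,0,0.0045,0,0,0,0,-1,0,0.0045,0,0,0,0,-1,0,0,0,0,0,0,-1,0,0,0,0,0,0,-1])

```text
t: 8.6
tool_pos: [0.5029, -0.1826, 0.1236]
orientation: [-1.236, 1.168, -1.168]
force: [0.3, 0.4, -0.5]
opening: 0.0097
```

>>> carry_out(motion=[0,0.003,0,0,0,0,-1,0,0,0,0,0,0,-1,0,0,0,0,0,0,-1,0,0,0,0,0,0,-1,0,0,0,0,0,0,-1])

```text
t: 9.1
tool_pos: [0.5032, -0.1827, 0.121]
orientation: [-1.235, 1.168, -1.169]
force: [-0.6, -0.5, -0.8]
opening: 0.0099
```

```bash
python3 plan.py 0.503 -0.182 0.114 0.055 0.005
```

```text
pos [ 0.5032 -0.1827  0.121 ] opening 0.0099 F [-0.57 -0.52 -0.79] t 9.1 flip 1 rows 2 dist [-0.0002  0.0007 -0.007 ] turn [-0.    0.03  0.04] q6 -0.5
[-0.0004, 0.0035, -0.0001] [-0.0, 0.01, 0.02]
[-0.0004, 0.0035, -0.0001] [-0.0, 0.01, 0.02]
```

>>> carry_out(motion=[0,0.004,0,0,0,0,-1,0,0,0,0,0,0,-1,0,0,0,0,0,0,-1,0,0,0,0,0,0,-1,0,0,0,0,0,0,-1])

```text
t: 9.6
tool_pos: [0.5033, -0.1828, 0.1168]
orientation: [-1.236, 1.168, -1.169]
force: [0.1, 0.3, 0.0]
opening: 0.0095
```

>>> carry_out(motion=[0,0.001,0,0,0,0,-1,0,0,0,0,0,0,-1,0,0,0,0,0,0,-1,0,0,0,0,0,0,-1,0,0,0,0,0,0,-1])

```text
t: 10.1
tool_pos: [0.5034, -0.1829, 0.1159]
orientation: [-1.235, 1.167, -1.169]
force: [1.0, -0.3, -0.9]
opening: 0.0096
```

>>> carry_out(motion=[0,0.0012,0,0,0,0,-1,0,0,0,0,0,0,-1,0,0,0,0,0,0,-1,0,0,0,0,0,0,-1,0,0,0,0,0,0,-1])

```text
t: 10.6
tool_pos: [0.5035, -0.1829, 0.1147]
orientation: [-1.235, 1.167, -1.169]
force: [0.3, -0.5, -0.4]
opening: 0.0094
```

>>> carry_out(motion=[0,0.0012,0,0,0,0,-1,0,0,0,0,0,0,-1,0,0,0,0,0,0,-1,0,0,0,0,0,0,-1,0,0,0,0,0,0,-1])

```text
t: 11.1
tool_pos: [0.5035, -0.1829, 0.1134]
orientation: [-1.235, 1.167, -1.17]
force: [0.4, -0.4, -0.8]
opening: 0.0097
```

>>> carry_out(motion=[0,0.0012,0,0,0,0,-1,0,0,0,0,0,0,-1,0,0,0,0,0,0,-1,0,0,0,0,0,0,-1,0,0,0,0,0,0,-1])

```text
t: 11.6
tool_pos: [0.5035, -0.183, 0.1121]
orientation: [-1.235, 1.167, -1.17]
force: [0.0, -0.1, -0.3]
opening: 0.0097
```

>>> carry_out(motion=[0,0.0012,0,0,0,0,-1,0,0,0,0,0,0,-1,0,0,0,0,0,0,-1,0,0,0,0,0,0,-1,0,0,0,0,0,0,-1])

```text
t: 12.1
tool_pos: [0.5036, -0.183, 0.1108]
orientation: [-1.235, 1.167, -1.17]
force: [0.4, -0.0, 0.4]
opening: 0.0097
```

>>> carry_out(motion=[0,0.0012,0,0,0,0,-1,0,0,0,0,0,0,-1,0,0,0,0,0,0,-1,0,0,0,0,0,0,-1,0,0,0,0,0,0,-1])

```text
t: 12.6
tool_pos: [0.5036, -0.183, 0.1095]
orientation: [-1.235, 1.167, -1.17]
force: [-0.1, 0.0, -0.3]
opening: 0.0093
```

>>> carry_out(motion=[0,0.0012,0,0,0,0,-1,0,0,0,0,0,0,-1,0,0,0,0,0,0,-1,0,0,0,0,0,0,-1,0,0,0,0,0,0,-1])

```text
t: 13.1
tool_pos: [0.5036, -0.183, 0.1082]
orientation: [-1.235, 1.167, -1.17]
force: [-1.1, 0.1, 0.3]
opening: 0.0093
```

>>> carry_out(motion=[0,0.0012,0,0,0,0,-1,0,0,0,0,0,0,-1,0,0,0,0,0,0,-1,0,0,0,0,0,0,-1,0,0,0,0,0,0,-1])

```text
t: 13.6
tool_pos: [0.5036, -0.183, 0.1069]
orientation: [-1.235, 1.167, -1.17]
force: [-0.2, 0.1, -0.5]
opening: 0.0093
```

>>> carry_out(motion=[0,0.0012,0,0,0,0,-1,0,0,0,0,0,0,-1,0,0,0,0,0,0,-1,0,0,0,0,0,0,-1,0,0,0,0,0,0,-1])

```text
t: 14.1
tool_pos: [0.5036, -0.183, 0.1056]
orientation: [-1.235, 1.167, -1.17]
force: [-0.2, 0.1, 0.2]
opening: 0.01
```

>>> carry_out(motion=[0,0.0012,0,0,0,0,-1,0,0,0,0,0,0,-1,0,0,0,0,0,0,-1,0,0,0,0,0,0,-1,0,0,0,0,0,0,-1])

```text
t: 14.6
tool_pos: [0.5037, -0.1831, 0.1043]
orientation: [-1.235, 1.167, -1.17]
force: [0.4, -0.7, 0.2]
opening: 0.0094
```

>>> carry_out(motion=[0,0.0012,0,0,0,0,-1,0,0,0,0,0,0,-1,0,0,0,0,0,0,-1,0,0,0,0,0,0,-1,0,0,0,0,0,0,-1])

```text
t: 15.1
tool_pos: [0.5039, -0.1832, 0.1034]
orientation: [-1.235, 1.166, -1.17]
force: [0.9, 0.0, 0.0]
opening: 0.0096
```

Possibly the first touch: it travelled slightly less than commanded. Smaller steps from here.

>>> carry_out(motion=[0,0.0007,0,0,0,0,-1,0,0,0,0,0,0,-1,0,0,0,0,0,0,-1,0,0,0,0,0,0,-1,0,0,0,0,0,0,-1])

```text
t: 15.6
tool_pos: [0.5039, -0.1832, 0.1032]
orientation: [-1.235, 1.166, -1.17]
force: [-0.3, -0.3, 1.9]
opening: 0.0094
```

>>> carry_out(motion=[0,0.0005,0,0,0,0,-1,0,0.0005,0,0,0,0,-1,0,0.0005,0,0,0,0,-1,0,0.0005,0,0,0,0,-1,0,0.0005,0,0,0,0,-1])

```text
t: 16.1
tool_pos: [0.504, -0.1832, 0.1027]
orientation: [-1.235, 1.166, -1.17]
force: [-3.0, 1.2, 7.5]
opening: 0.0097
```

Pushing back at 7.5 N. I'll hold this lightly for a moment.

>>> carry_out(motion=[0,0.0002,0,0,0,0,-1,0,0.0002,0,0,0,0,-1,0,0.0002,0,0,0,0,-1,0,0.0002,0,0,0,0,-1,0,0.0002,0,0,0,0,-1])

```text
t: 16.6
tool_pos: [0.504, -0.1832, 0.1028]
orientation: [-1.235, 1.166, -1.17]
force: [-3.4, 1.2, 5.4]
opening: 0.0098
```

>>> carry_out(motion=[0,0.0004,0,0,0,0,-1,0,0.0004,0,0,0,0,-1,0,0.0004,0,0,0,0,-1,0,0.0004,0,0,0,0,-1,0,0.0004,0,0,0,0,-1])

```text
t: 17.1
tool_pos: [0.504, -0.1832, 0.1026]
orientation: [-1.236, 1.166, -1.17]
force: [-3.8, 1.5, 7.9]
opening: 0.0094
```

>>> carry_out(motion=[0,-0.0003,0,0,0,0,-1,0,0,0,0,0,0,-1,0,0,0,0,0,0,-1,0,0,0,0,0,0,-0.6,0,0,0,0,0,0,-0.6])

```text
t: 17.6
tool_pos: [0.504, -0.1832, 0.1024]
orientation: [-1.235, 1.166, -1.17]
force: [0.2, 0.1, 1.1]
opening: 0.0176
```

>>> carry_out(motion=[0,0,0,0,0,0,-0.6,0,0,0,0,0,0,-0.6,0,0,0,0,0,0,-0.6,0,0,0,0,0,0,-0.6,0,0,0,0,0,0,-0.6])

```text
t: 18.1
tool_pos: [0.5041, -0.1831, 0.102]
orientation: [-1.235, 1.166, -1.17]
force: [-0.2, 0.4, 1.4]
opening: 0.0186
```

Run:
```python
from h import *
im=imaging.read_camera("wrist");cv2.imwrite("pics/w7.png",im)
s=robot.read_state();print(s["tool_pos"],s["force"],s["opening"])
```

```text
[ 0.50408205 -0.18318686  0.10196688] [-0.49475919  0.12224023  1.1446569 ] 0.018287107781364904
```

View pics/w7.png

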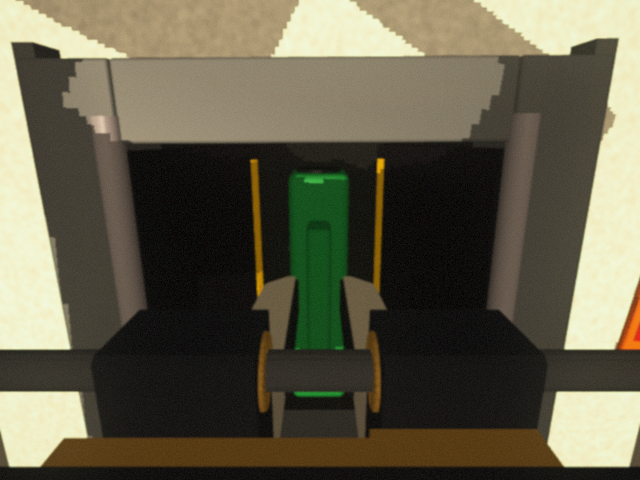

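The grip lies wing up on the floor at about (318,280), with both fingers clear of the wing and the leaves resting on the finger backs. Drawing out slowly.

>>> carry_out(motion=[0,-0.003,0,0,0,0,-0.6,0,-0.004,0,0,0,0,-0.6,0,-0.005,0,0,0,0,-0.6,0,-0.005,0,0,0,0,-0.6,0,-0.005,0,0,0,0,-0.6])

```text
t: 18.65
tool_pos: [0.5037, -0.183, 0.1252]
orientation: [-1.236, 1.167, -1.17]
force: [-0.4, 0.5, 1.3]
opening: 0.0185
```

Run:
```python
from h import *
im=imaging.read_camera("wrist");cv2.imwrite("pics/w8.png",im)
s=robot.read_state();print(s["tool_pos"],s["force"],s["opening"])
```

```text
[ 0.50424048 -0.1832642   0.12625285] [ 1.3606811  -0.65174457  1.49299233] 0.018295519165562647
```

View pics/w8.png

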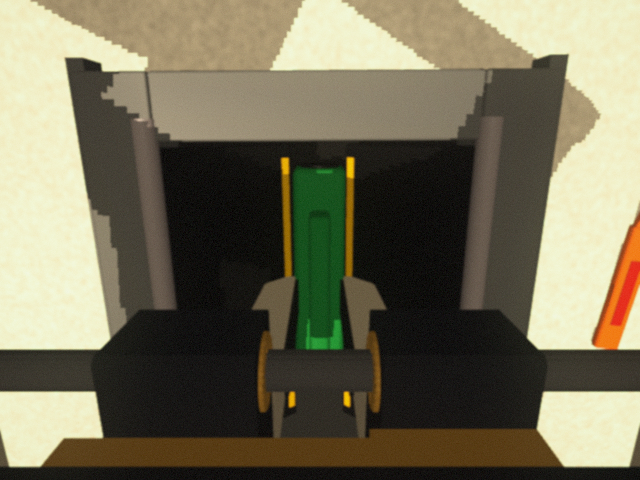

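The grip stays down, and the leaves are closing over it at columns 285 and 350. Continuing up.

>>> carry_out(motion=[0,-0.005,0,0,0,0,-0.6,0,-0.006,0,0,0,0,-0.6,0,-0.007,0,0,0,0,-0.6,0,-0.008,0,0,0,0,-0.6,0,-0.01,0,0,0,0,-0.6])

```text
t: 19.2
tool_pos: [0.5036, -0.1829, 0.1643]
orientation: [-1.236, 1.167, -1.169]
force: [0.2, 0.6, 0.2]
opening: 0.0185
```

>>> carry_out(motion=[0,-0.02,0,0,0,0,-0.6,0,-0.03,0,0,0,0,-0.6,0,-0.035,0,0,0,0,-0.6,0,-0.02,0,0,0,0,-0.6,0,0,0,0,0,0,-0.6])

```text
t: 19.7
tool_pos: [0.5032, -0.1826, 0.2769]
orientation: [-1.235, 1.166, -1.17]
force: [1.1, -0.7, 0.4]
opening: 0.0184
```

Run:
```python
from h import *
a,b=[imaging.read_camera(c) for c in("wrist","scene")]
cv2.imwrite("pics/p9.png",cv2.resize(np.hstack([a,b]),(800,300)));cv2.imwrite("pics/p9b.png",cv2.resize(b[180:320,140:290],None,fx=4,fy=4,interpolation=cv2.INTER_CUBIC))
s=robot.read_state();print(s["tool_pos"],s["force"],s["opening"],s["t"])
```

```text
[ 0.50219064 -0.18211474  0.27346412] [-0.50746438 -0.2179281  -1.27340499] 0.018463794385275088 19.8
```

View pics/p9.png

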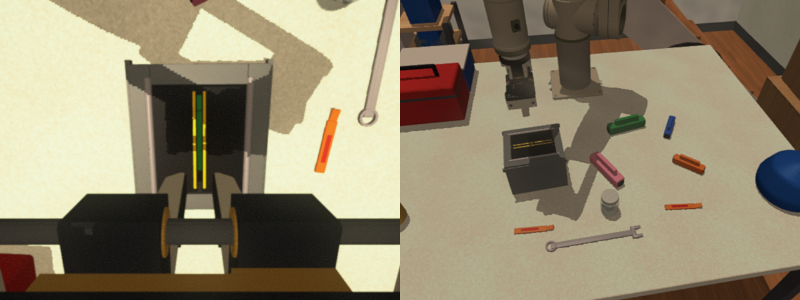

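View pics/p9b.png

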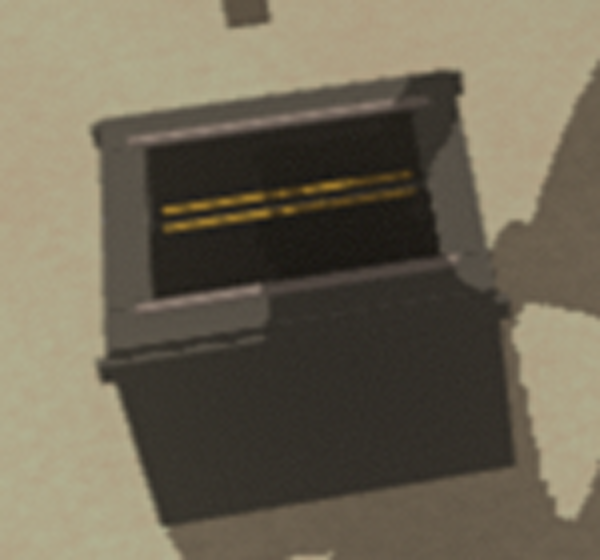

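The leaves look shut. One last check against the first pictures, then I'll hand in.

Run:
```python
from h import *
b=imaging.read_camera("scene");a=imaging.read_camera("wrist");b0=cv2.imread("pics/scene0.png")
def ys(im):
    c=im[190:280,160:270].astype(int);m=(c[:,:,2]>c[:,:,0]+45)&(c[:,:,1]>c[:,:,0]+25);y,x=np.nonzero(m);return len(x),x.mean()+160,y.mean()+190
print(ys(b0),ys(b))
for n,(x0,x1,y0,y1) in dict(jar=(315,360,300,345),levA=(180,250,355,378),levB=(420,486,320,340),wr=(230,392,355,405)).items():
    print(n,np.abs(b[y0:y1,x0:x1].astype(int)-b0[y0:y1,x0:x1]).mean().round(2))
cv2.imwrite("pics/w10.png",cv2.resize(a[90:330,200:440],None,fx=2.4,fy=2.4,interpolation=cv2.INTER_CUBIC))
```

```text
(298, np.float64(211.5268456375839), np.float64(229.7986577181208)) (218, np.float64(204.71559633027522), np.float64(230.4954128440367))
jar 5.52
levA 5.78
levB 6.04
wr 6.54
```

View pics/w10.png

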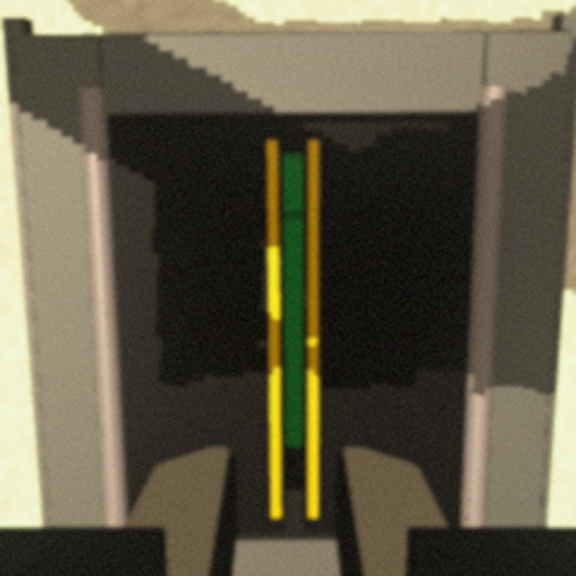

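The leaves are shut. The gap between them is even, and the grip with its wing shows through it at about (293,300). The levers, jar and wrench haven't moved; the pixel differences are just noise.

```bash
python3 -c "
from plant import robot
print(robot.close_job())"
```

```text
the job is handed in; nothing more can be done
None
```

The green grip is inside the parts box, lying wing-up on the sprung floor with both leaves shut, and the job is handed in at about 20 s of the 48 s allowed.

- **Pick:** I took the smaller of the two green grips by its wing and lowered it lengthways through the middle of the flap. No reading during the descent went above about 2 N.
- **Press:** The floor started pushing back with the TCP (the grasp point) at about z = 0.103 m. I pressed for about 1 s, with readings of 7.5, 5.4 and 7.9 N. Force is only reported at the end of each call, so brief peaks in between were not seen.
- **Release:** I opened the fingers to 18 mm, with the grip resting on the floor, and drew straight up. No force reading while drawing back went above about 1.5 N.
- **Last checks:** The final wrist picture shows the gap between the leaves even, with the grip under it. The jar, both levers and the wrench look the same as in the first picture, apart from a roughly uniform brightness difference of about 6 grey levels, which I took as noise.
- **Check that disagreed:** In the scene picture the average position of the yellow stripes came out 7 px further left than at the start. I put this down to the arm's shadow over part of the lid, since the stripes' row changed by less than 1 px.

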